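# Load the spice carousel, turn the jar to the front and hold it

### The job

Of the three jars standing loose on the counter, put the one that is the same size as the jars already in the spice carousel into the carousel's empty cup: lower it gently, upright and right down to the floor of the cup, and let go of it. Then turn the carousel until that jar stands at the front, squarely over the middle of the plinth's edge on the robot's side, and finish with the fingers closed on the carousel's centre knob, holding it dead still so that I can unscrew the jar's cap. Leave the other two jars and everything else on the counter standing where they are.

Things in the scene. Friction and masses are not known exactly. Their poses are not given: they have to be found in the camera images.
- jar_a: loose spice jar with a steel screw cap, a plain upright cylinder, 37 mm in diameter, 98 mm tall, cap flush with the body, 0.08 to 0.14 kg; too slim for the carousel's cups, it would rattle. Origin: centre of its underside, z up. Must stay where it is
- jar_b: loose spice jar, the same look and height, 44 mm in diameter, 98 mm tall, 0.1 to 0.2 kg: the same size as the five jars in the carousel. Origin: centre of its underside, z up
- jar_c: loose spice jar, the same look and height, 54 mm in diameter, 98 mm tall, 0.15 to 0.28 kg; too wide to enter a cup. Origin: centre of its underside, z up. Must stay where it is
- plinth: square dark wooden plinth that carries the carousel, 224 mm a side, top 22 mm above the counter; it cannot move. It stands up to 0.25 rad askew. Origin: at counter height on the carousel's upright axis; x points squarely away from the robot's side to its back edge, so -x is its front; z up. Above it turns a 220 mm wooden disc (top 42 mm above the counter) with six steel cups
- carousel (a joint): angle in rad of the turntable on the plinth about its upright axis, growing counter-clockwise seen from above; 0 (or a whole turn, 6.283) brings the empty cup squarely over the middle of the plinth's front edge. No stops, turns either way, starts between 0.8 and 5.5. It turns easily (friction 0.03 N m, light damping, 1.7 kg) and stays where it is left
- cup (a point): centre of the floor of the one empty cup, 45 mm above the counter, 80 mm from the carousel's axis, turning with it; z up. Open above, 49 mm inside; rim 42 mm above this floor, 60 mm outside, its last 8 mm flared 3.5 mm outward as a lead-in. A seated jar has its origin here. The other five cups, 60 degrees apart, hold firmly fixed 44 mm jars, tops 143 mm above the counter
- knob: round dark wooden knob on top of the carousel's centre post, fixed to the turntable, 40 mm in diameter, 30 mm high, from 132 to 162 mm above the counter, straight sides from 5 to 26 mm above its underside. Its sides stand 38 mm from the jars around it. Origin: centre of its underside, on the carousel's axis, z up
- knob_grip (a point): middle of the knob, on the carousel's axis, 147 mm above the counter: the point for the fingers to close on (a little higher is fine); z up
- front (a point): the front place: 80 mm from the carousel's axis towards the middle of the plinth's front edge, 45 mm above the counter; it is fixed to the plinth. The jar's origin must end here
- mill: wooden pepper mill, 54 mm in diameter, 141 mm tall, bystander. Origin: centre of its underside
- garlic_bowl: black bowl heaped with garlic cloves, 174 mm in diameter, about 75 mm tall, bystander. Origin: centre of its underside
- bulb_1: head of garlic, 52 mm in diameter, 55 mm tall, bystander. Origin: centre of its underside
- bulb_2: another head of garlic of the same size, bystander. Origin: centre of its underside
- salt_dish: small white salt dish, 72 mm in diameter, 45 mm tall, bystander. Origin: centre of its underside
- knife: kitchen knife lying on the chopping board at the right-hand side of the counter, 300 mm long, bystander. Origin: on its underside where handle and blade meet
Mind the look-alikes: they are no part of the job. What is shaped like the jar_b but black or yellow is not meant.

How it is judged:
By the outcome, as a careful person would: the job done as asked, in the order asked, and still so for the second after the job is handed in, while the arm keeps its last pose, push and grip.
It also fails if it takes over 72 s, if anything falls off the work surface, if the arm or the gripper's body presses on something with over 40 N, if the wrist force passes 120 N, or if a joint passes its speed limit or range.

### The arm

A 6-joint arm with a two-finger parallel gripper is mounted at the origin on the work surface. World frame = base frame: x ahead of the robot, y to its left, z up, the work surface at z = 0. Lengths are in mm, angles in rad, forces in N, time in s.
With the tool pointing down it reaches from about 400 to 925 mm from the base axis. Payload 12.5 kg.
Tool frame: the origin (TCP) lies between the finger pads, 19 mm behind the fingertips; this is the grasp point; z points along the fingers, y is the line along which they close (so a half turn about z gives the same grasp; the last joint's range is limited). The gripper opens to 95 mm and grips with 3 to 60 N. Pads are 20 mm wide; open, the fingers measure 119 mm over their backs; the gripper's body (75 mm by 180 mm) begins 59 mm behind the grasp point.
Start: joints at [1.059, 0.491, 1.559, -0, 1.092, -0.106], TCP at [246.706, 574.265, 233.461] pointing down, gripper open.
Joint ranges: [-3.1, 3.1], [-0.84, 2.19], [0.05, 2.79], [-1.13, 4.28], [0.06, 2.93], [-2.69, 2.69]. Speed limits (rad/s): [2.22, 2.22, 2.79, 3.14, 3.14, 3.14].

### API

Orientations are given as [roll, pitch, yaw] about the fixed x, y, z axes, in that order (R = Rz(yaw) Ry(pitch) Rx(roll)).
In Python, from cell import * gives the robot as it stands. The module is installed in compiled form; this text tells all that it offers.
- The arm moves only by the tool arm_command, never from a script. Its arguments are lists of equal length, an entry for each row: "delta_pos": the shift along the world's x, y, z in units of 250 mm (1.0 is 250 mm), a list of three; "delta_rot": the turn, a rotation vector about the world's x, y, z in units of 90 degrees (1.0 is 90 degrees), a list of three; "claw": the closure, from 0 (fully open) to 1 (shut). In form: {"delta_pos": [[tx, ty, tz], ...], "delta_rot": [[wx, wy, wz], ...], "claw": [claw, ...]}. A call has exactly 5 rows; each row is the pose to reach, as a shift and turn from the pose commanded when the call began; what a row does not reach only later rows make up. A row lasts 1/12 s, in which the tool goes at most 41.7 mm and 7.16 degrees, less where a joint would pass 70% of its speed; a pose out of reach is approached as far as the arm can. A call with a number of a shift or a turn outside -1 to 1 is refused whole. A call with a gripper value outside its range is refused whole. The fingers move at their own pace and stop on an object; the grip force is fixed at half the most. Time passes only in rows, so rows that repeat a pose let the fingers close, or fill a call up. It gives the time, the measured TCP pose, the force, the opening and the grip force at its end, in the units of the state.
- state(): the state, without advancing time (a new reading comes with each control period).
- read_camera(name): name is "scene" or "top"; returns the picture (480x640x3 uint8, red, green, blue); there is no depth.
- calibration(name): a dict with "camera_matrix" (3x3 intrinsics, pixels), "k1" (the pictures are not rectified: a ray, as slopes to the right and down, at radius r is drawn at 1 + k1 r^2 times it, then the intrinsics apply), "T" (4x4, takes a point from camera to world coordinates). Camera axes: x right, y down, z forward; pixel columns grow to the right and rows downward; lengths in mm; the calibration is good to about 2 mm. A picture is of the moment at which its call begins. calibration takes no time and is no camera call.
- job_done(): hands the job in; it is judged then, once.
The state is a dict: "t": time; "joints": joint angles; "qvel": joint speeds; "tau": joint torques, N m; "eef_pos": TCP position; "tcp_rot": TCP orientation; "ft_force": force on the tool from outside, world axes, zero at the start; "moment": the same for the moment, N m; "opening": opening from 0.0 (shut) to 1.0 (fully open); "grip_force": force on a finger pad.
Only numpy, scipy, OpenCV 4.12 (cv2) and the standard library are available. Lean on these libraries where they do the work, as an engineer would, in place of code of your own. Each camera call takes 0.05 s, during which the arm holds its last target. There are 200 camera calls.

## Working session

There is one attempt and no reset: what is moved stays moved. The work goes in short steps, Python scripts to look and compute and a tool call to move; the robot and the scene stay as the last step left them, time stands still between calls to the robot, and variables do not carry over. Pictures are saved under pics/ and viewed, at most 10 in all, crops included, and the job is handed in when it is done.

Besides the shell and the picture viewer there is one more tool, called after "Request:" as a command line: name --argument value ..., lists and objects as JSON in quotes. arm_command: Moves the arm, as the interface text tells. Shifts and turns lie within -1 to 1; 1 stands for 250 mm of shift or 90 degrees of turn. Its arguments: {"type":"object","properties":{"delta_pos":{"type":"array"},"delta_rot":{"type":"array"},"claw":{"type":"array"}},"required":["delta_pos","delta_rot","claw"]}

```bash
mkdir -p pics; python3 - <<'E'
from cell import *
import cv2
for n in("scene","top"):
    cv2.imwrite(f"pics/{n}0.png",read_camera(n)[:,:,::-1]); c=calibration(n); print(c)
print(state())
E
```

```text
{'camera_matrix': array([[607.49841245,   0.        , 329.69326236],
       [  0.        , 607.49841245, 244.56328569],
       [  0.        ,   0.        ,   1.        ]]), 'k1': -0.062968260801149, 'T': array([[ 3.12325232e-01,  7.04867721e-01, -6.36878674e-01,
         1.54426248e+03],
       [ 9.49962116e-01, -2.28214056e-01,  2.13284605e-01,
        -4.06405067e+02],
       [ 4.99276833e-03, -6.71624777e-01, -7.40874640e-01,
         1.21809746e+03],
       [ 0.00000000e+00,  0.00000000e+00,  0.00000000e+00,
         1.00000000e+00]])}
{'camera_matrix': array([[524.21817138,   0.        , 321.95662049],
       [  0.        , 524.21817138, 242.72637246],
       [  0.        ,   0.        ,   1.        ]]), 'k1': -0.09711219155065504, 'T': array([[-1.94979330e-02, -9.79392727e-01,  2.01021683e-01,
         2.66029542e+02],
       [-9.99806028e-01,  1.96590186e-02, -1.19514984e-03,
        -6.63686902e+01],
       [-2.78136796e-03, -2.01005994e-01, -9.79586063e-01,
         1.64945114e+03],
       [ 0.00000000e+00,  0.00000000e+00,  0.00000000e+00,
         1.00000000e+00]])}
{'t': 0.1, 'joints': array([ 1.05940304e+00,  4.91478310e-01,  1.55936995e+00,  2.75768099e-05,
        1.09170919e+00, -1.05618295e-01]), 'qvel': array([ 1.24145318e-03, -1.11624929e-03, -1.76993440e-03,  1.38361252e-03,
       -8.99071185e-05,  2.29025689e-04]), 'tau': array([ 2.51222249e-03, -6.13625336e+01, -2.58611530e+01,  6.93741906e-02,
        4.70362196e-02, -3.51506958e-05]), 'eef_pos': array([246.597377  , 574.08851315, 232.93959912]), 'tcp_rot': array([-3.14063582e+00, -1.26033948e-04,  2.73580487e+00]), 'ft_force': array([-0.49892344, -0.78467252,  0.1432582 ]), 'moment': array([-0.01055578, -0.001914  , -0.03126805]), 'grip_force': 0.0, 'opening': 0.997498822433986}
```

View pics/scene0.png

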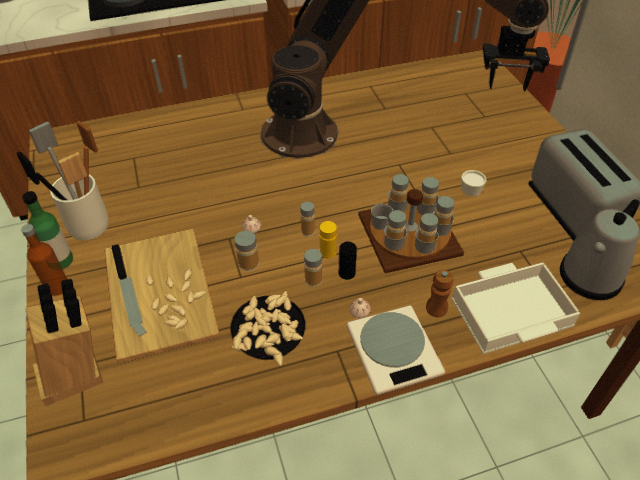

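View pics/top0.png

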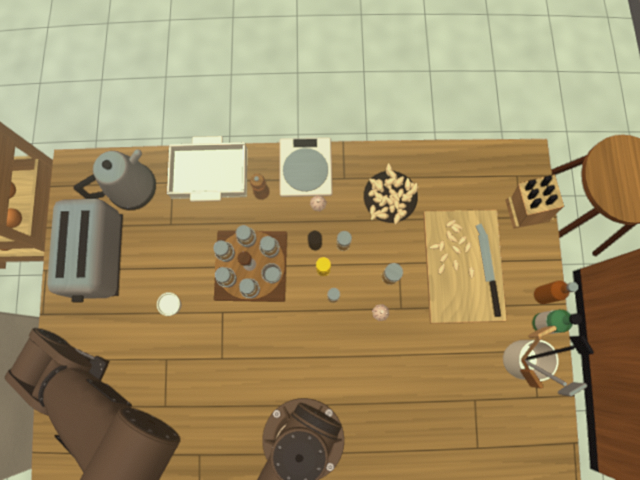

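The scene view shows the carousel at about (410,222), with its empty cup at (381,215). The loose jars are slim (307,218), medium (313,267) and wide (246,250). In the top view the medium jar's cap is at (344,240) and the carousel at (248,262). I'll enlarge both.

```bash
cat > h.py <<'E'
import numpy as np, cv2
from cell import *
def pix2world(n,u,v,z):
    c=calibration(n); K=c["camera_matrix"]; T=c["T"]
    p=cv2.undistortPoints(np.array([[[u,v]]],float),K,np.array([c["k1"],0,0,0]),) if 0 else None
    d=np.array([(u-K[0,2])/K[0,0],(v-K[1,2])/K[1,1]]); s=d.copy()
    for _ in range(20): s=d/(1+c["k1"]*(s@s))
    r=T[:3,:3]@np.r_[s,1]; o=T[:3,3]
    return o+r*(z-o[2])/r[2]
def proj(n,P):
    c=calibration(n); T=c["T"]; P=np.atleast_2d(P).astype(float)
    q=(P-T[:3,3])@T[:3,:3]; s=q[:,:2]/q[:,2:]; s=s*(1+c["k1"]*(s**2).sum(1,keepdims=True))
    K=c["camera_matrix"]; return s*K[0,0]+K[:2,2]
def crop(img,x0,y0,w,h,k,fn,step=10):
    a=cv2.resize(img[y0:y0+h,x0:x0+w,::-1],None,fx=k,fy=k,interpolation=cv2.INTER_CUBIC)
    for x in range(x0-x0%-step,x0+w,step): cv2.line(a,((x-x0)*k,0),((x-x0)*k,6),(0,0,255),1); 
    for y in range(y0-y0%-step,y0+h,step): cv2.line(a,(0,(y-y0)*k),(6,(y-y0)*k),(0,0,255),1)
    cv2.imwrite(fn,a)
E
python3 - <<'E'
import cv2
from h import *
t=cv2.imread("pics/top0.png")[:,:,::-1];s=cv2.imread("pics/scene0.png")[:,:,::-1]
crop(t,205,218,160,90,5,"pics/tc.png");crop(s,295,165,180,120,4,"pics/sc.png")
E
```

```text
(no output)
```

View pics/tc.png

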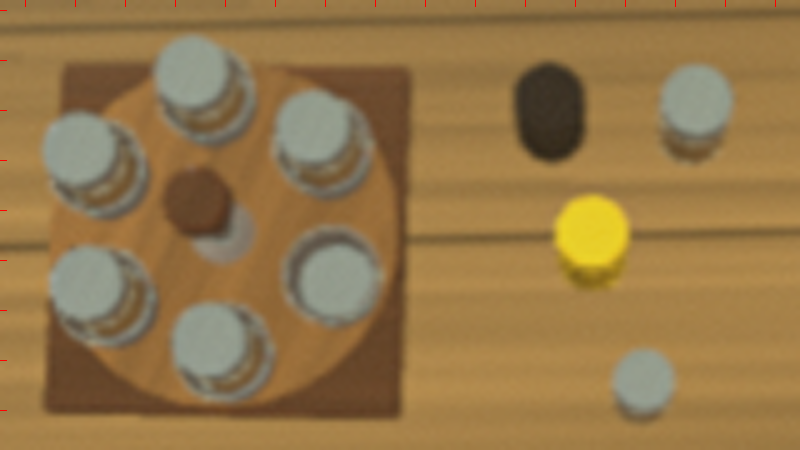

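View pics/sc.png

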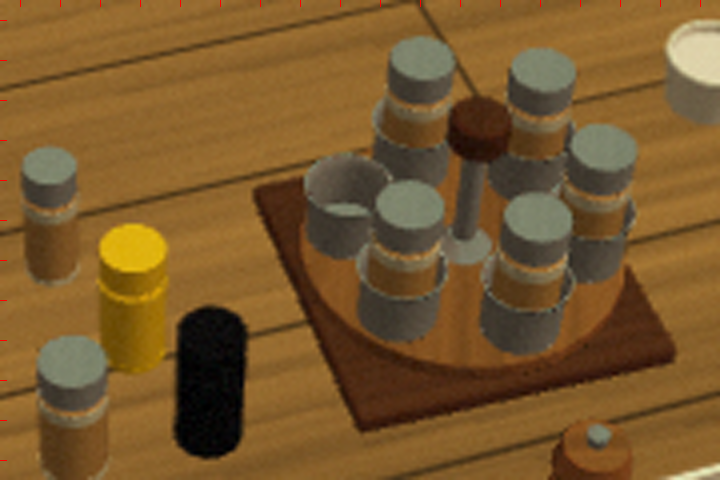

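The top crop shows the plinth corners at (63,64), (410,67), (401,417) and (44,413), and the knob top at (198,202). The five caps, the empty rim at (331,276) and jar_b's cap at (697,100) are clear. The scene crop agrees: cap_b (72,360), rim (347,185).

```bash
python3 - <<'E'
from h import *
from scipy.optimize import least_squares
np.set_printoptions(precision=1,suppress=True)
T=lambda x,y:(205+(x+.5)/5-.5,218+(y+.5)/5-.5); S=lambda x,y:(295+(x+.5)/4-.5,165+(y+.5)/4-.5)
obs=[]
tj=[(314,127),(193,72),(80,147),(88,284),(210,341)]  # ccw from empty in top view (left=+y, up=+x)
sj=[(409,204),(538,218),(603,146),(541,71),(421,58)]
# candidates
for n,f,js in(("top",T,tj),("scene",S,sj)):
    print(n,"knob",pix2world(n,*f(*((198,202) if n=="top" else (480,115))),162)[:2],"cup rim",pix2world(n,*f(*((331,276) if n=="top" else (347,185))),87)[:2],"jb",pix2world(n,*f(*((697,100) if n=="top" else (72,361))),98)[:2])
    for j in js: print(pix2world(n,*f(*j),143)[:2])
    if n=="top": pc=[(63,64),(410,67),(401,417),(44,413)]
    else: pc=[(255,190),(362,431),(675,355)]
    w=np.array([pix2world(n,*f(*p),22)[:2] for p in pc]);print("plinth",w)
    d=np.diff(w,axis=0);print(np.linalg.norm(d,axis=1),np.degrees(np.arctan2(d[:,1],d[:,0])))
    if n=="top": print(w.mean(0)); 
    J=np.array([pix2world(n,*f(*j),143)[:2] for j in js])
    def res(p): 
        a=p[2]+np.radians(60)*np.arange(1,6)*p[3]
        return (J-p[:2]-80*np.c_[np.cos(a),np.sin(a)]).ravel()
    best=min((least_squares(lambda q:res(np.r_[q,s]),[510,100,a0]) for s in(1,-1) for a0 in range(-3,4)),key=lambda r:r.cost)
    print("fit",best.x[:2],np.degrees(best.x[2]),best.cost)
E
```

```text
top knob [530.8 157.1] cup rim [497.3  87.6] jb [ 598.9 -135.3]
[577.6  92. ]
[612.2 163.8]
[568.3 230.1]
[486.9 223.9]
[452.3 152.3]
plinth [[647.  265.9]
 [640.4  43.5]
 [417.7  50.6]
 [423.9 273.6]]
[222.5 222.8 223.1] [-91.7 178.2  88.4]
[532.2 158.4]
fit [532.5 158. ] 244.1535743553323 0.8450654313260163
scene knob [535.8 158.5] cup rim [499.7  87.1] jb [ 600.9 -134.4]
[579.   93.4]
[615.1 165.4]
[568.6 232.4]
[490.9 224.3]
[454.8 153.5]
plinth [[424.5  52.4]
 [650.8  42.7]
 [654.3 263.3]]
[226.5 220.6] [-2.5 89.1]
fit [534.7 159.4] 244.30154790673828 2.6742659081414666
```

Request:
arm_command --delta_pos '[[0.07, -0.142, 0], [0.14, -0.284, 0], [0.21, -0.426, 0], [0.28, -0.568, 0], [0.35, -0.71, 0]]' --delta_rot '[[0, 0, -0.028], [0, 0, -0.028], [0, 0, -0.028], [0, 0, -0.028], [0, 0, -0.028]]' --claw '[0.26, 0.26, 0.26, 0.26, 0.26]'

```text
t: 0.52
eef_pos: [334.4, 395.0, 233.2]
tcp_rot: [-3.141, -0.0, 2.692]
ft_force: [0.9, 0.9, -0.0]
opening: 0.754
grip_force: 0.0
```

Request:
arm_command --delta_pos '[[0.07, -0.142, 0], [0.14, -0.284, 0], [0.21, -0.426, 0], [0.28, -0.568, 0], [0.35, -0.71, 0]]' --delta_rot '[[0, 0, 0], [0, 0, 0], [0, 0, 0], [0, 0, 0], [0, 0, 0]]' --claw '[0.26, 0.26, 0.26, 0.26, 0.26]'

```text
t: 0.93
eef_pos: [422.0, 217.4, 233.4]
tcp_rot: [3.142, -0.0, 2.692]
ft_force: [0.5, 0.2, -0.3]
opening: 0.742
grip_force: 0.0
```

Request:
arm_command --delta_pos '[[0.07, -0.142, 0], [0.14, -0.284, 0], [0.21, -0.426, 0], [0.28, -0.568, 0], [0.35, -0.71, 0]]' --delta_rot '[[0, 0, 0], [0, 0, 0], [0, 0, 0], [0, 0, 0], [0, 0, 0]]' --claw '[0.26, 0.26, 0.26, 0.26, 0.26]'

```text
t: 1.35
eef_pos: [509.6, 39.7, 233.4]
tcp_rot: [3.142, -0.0, 2.692]
ft_force: [1.6, 0.6, 0.1]
opening: 0.739
grip_force: 0.0
```

Request:
arm_command --delta_pos '[[0.08, -0.14, 0], [0.16, -0.28, 0], [0.24, -0.42, 0], [0.3, -0.56, 0], [0.363, -0.706, 0]]' --delta_rot '[[0, 0, 0], [0, 0, 0], [0, 0, 0], [0, 0, 0], [0, 0, 0]]' --claw '[0.26, 0.26, 0.26, 0.26, 0.26]'

```text
t: 1.77
eef_pos: [600.4, -136.5, 233.1]
tcp_rot: [3.141, -0.001, 2.692]
ft_force: [0.5, 0.8, 0.7]
opening: 0.74
grip_force: 0.0
```

Request:
arm_command --delta_pos '[[0, 0, -0.15], [0, 0, -0.3], [0, 0, -0.45], [0, 0, -0.56], [0, 0, -0.636]]' --delta_rot '[[0, 0, 0], [0, 0, 0], [0, 0, 0], [0, 0, 0], [0, 0, 0]]' --claw '[0.26, 0.26, 0.26, 0.26, 0.26]'

```text
t: 2.18
eef_pos: [598.7, -134.5, 71.1]
tcp_rot: [-3.141, -0.004, 2.691]
ft_force: [-0.3, 0.1, -0.7]
opening: 0.736
grip_force: 0.0
```

Request:
arm_command --delta_pos '[[0, 0, 0], [0, 0, 0], [0, 0, 0], [0, 0, 0], [0, 0, 0]]' --delta_rot '[[0, 0, 0], [0, 0, 0], [0, 0, 0], [0, 0, 0], [0, 0, 0]]' --claw '[0.26, 0.6, 0.7, 0.8, 0.8]'

```text
t: 2.6
eef_pos: [600.5, -134.9, 76.0]
tcp_rot: [3.141, 0.002, 2.692]
ft_force: [0.5, -0.4, 1.0]
opening: 0.515
grip_force: 0.0
```

Request:
arm_command --delta_pos '[[0, 0, 0], [0, 0, 0], [0, 0, 0], [0, 0, 0], [0, 0, 0]]' --delta_rot '[[0, 0, 0], [0, 0, 0], [0, 0, 0], [0, 0, 0], [0, 0, 0]]' --claw '[0.8, 0.8, 0.8, 0.8, 0.8]'

```text
t: 3.02
eef_pos: [600.4, -135.1, 75.7]
tcp_rot: [3.141, 0.002, 2.692]
ft_force: [-2.2, -1.4, 8.0]
opening: 0.459
grip_force: 30.0
```

Request:
arm_command --delta_pos '[[0, 0, 0.05], [0, 0, 0.18], [0, 0, 0.34], [0, 0, 0.5], [0, 0, 0.64]]' --delta_rot '[[0, 0, 0], [0, 0, 0], [0, 0, 0], [0, 0, 0], [0, 0, 0]]' --claw '[0.8, 0.8, 0.8, 0.8, 0.8]'

```text
t: 3.43
eef_pos: [599.7, -134.5, 238.0]
tcp_rot: [3.141, 0.001, 2.692]
ft_force: [0.9, -0.5, -1.5]
opening: 0.46
grip_force: 29.9
```

Request:
arm_command --delta_pos '[[-0.03, 0.06, 0], [-0.06, 0.14, 0], [-0.11, 0.24, 0], [-0.16, 0.35, 0], [-0.21, 0.46, 0]]' --delta_rot '[[0, 0, 0], [0, 0, 0], [0, 0, 0], [0, 0, 0], [0, 0, 0]]' --claw '[0.8, 0.8, 0.8, 0.8, 0.8]'

```text
t: 3.85
eef_pos: [546.5, -18.7, 235.3]
tcp_rot: [3.141, 0.0, 2.691]
ft_force: [1.1, 0.8, -1.8]
opening: 0.46
grip_force: 29.9
```

Request:
arm_command --delta_pos '[[-0.05, 0.11, 0], [-0.1, 0.22, 0], [-0.145, 0.32, 0], [-0.18, 0.39, 0], [-0.195, 0.426, 0]]' --delta_rot '[[0, 0, 0], [0, 0, 0], [0, 0, 0], [0, 0, 0], [0, 0, 0]]' --claw '[0.8, 0.8, 0.8, 0.8, 0.8]'

```text
t: 4.27
eef_pos: [497.3, 88.6, 235.4]
tcp_rot: [3.141, 0.0, 2.693]
ft_force: [-0.5, -0.6, -1.9]
opening: 0.46
grip_force: 29.9
```

Request:
arm_command --delta_pos '[[0, 0, 0], [0, 0, 0], [0, 0, 0], [0, 0, 0], [0, 0, 0]]' --delta_rot '[[0, 0, 0], [0, 0, 0], [0, 0, 0], [0, 0, 0], [0, 0, 0]]' --claw '[0.8, 0.8, 0.8, 0.8, 0.8]'

```text
t: 4.68
eef_pos: [499.1, 85.9, 234.4]
tcp_rot: [-3.142, -0.0, 2.691]
ft_force: [0.4, 0.3, -2.0]
opening: 0.461
grip_force: 29.9
```

```bash
python3 - <<'E'
from h import *
s=read_camera("scene");crop(s,340,150,130,110,6,"pics/s1.png")
print(state())
P=[[498.7,86.7,z] for z in(87,159,257)];print(proj("scene",P))
E
```

```text
{'t': 4.7333, 'joints': array([ 4.02102735e-02,  3.22129582e-01,  1.84321496e+00,  4.00833157e-05,
        9.76464988e-01, -1.07971729e+00]), 'qvel': array([ 0.00547573, -0.0001896 ,  0.001878  , -0.00031554, -0.00048382,
        0.002349  ]), 'tau': array([ 2.86476006e-02, -4.84278202e+01, -2.42768884e+01,  4.53259010e-03,
        9.31313541e-02, -7.79975642e-03]), 'eef_pos': array([498.99453089,  86.03725031, 234.33157927]), 'tcp_rot': array([-3.14151966e+00, -2.06908834e-04,  2.69070143e+00]), 'ft_force': array([-0.86750825,  0.21107554, -2.12004696]), 'moment': array([-0.02264693, -0.00975557,  0.03435122]), 'grip_force': 29.946215450763702, 'opening': 0.4610488219342198}
[[381.09244798 210.66510207]
 [382.97726543 190.65008125]
 [385.74403603 161.13960663]]
```

View pics/s1.png

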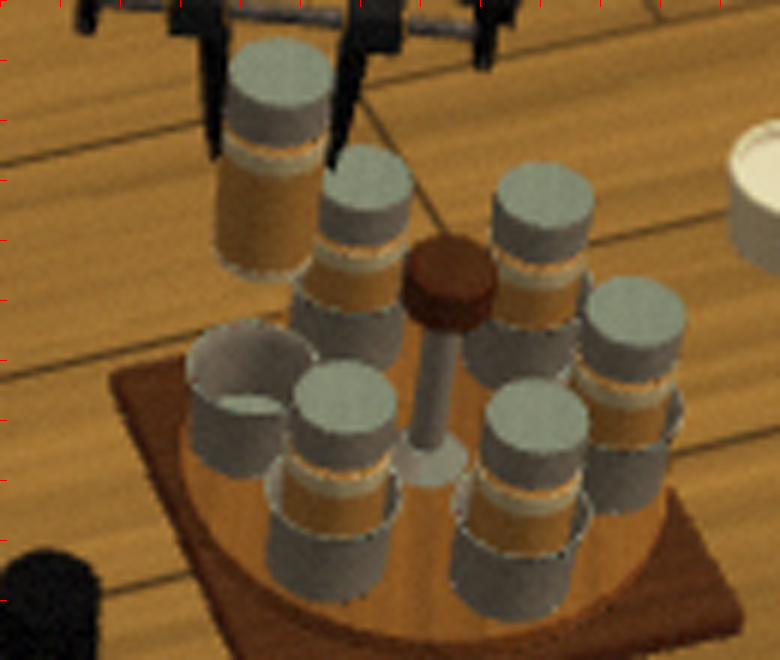

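The jar hangs upright (cap at (281,73), underside at about (264,245)). It lines up over the cup rim at (252,366) to about 1 mm, with the same projection offset for both, so I'm lowering it.

Request:
arm_command --delta_pos '[[0, 0, -0.08], [0, 0, -0.16], [0, 0, -0.22], [0, 0, -0.25], [0, 0, -0.264]]' --delta_rot '[[0, 0, 0], [0, 0, 0], [0, 0, 0], [0, 0, 0], [0, 0, 0]]' --claw '[0.8, 0.8, 0.8, 0.8, 0.8]'

```text
t: 5.15
eef_pos: [498.6, 86.4, 167.5]
tcp_rot: [-3.141, -0.001, 2.691]
ft_force: [-0.5, 0.0, -1.1]
opening: 0.462
grip_force: 29.9
```

Request:
arm_command --delta_pos '[[0, 0, -0.012], [0, 0, -0.024], [0, 0, -0.036], [0, 0, -0.048], [0, 0, -0.06]]' --delta_rot '[[0, 0, 0], [0, 0, 0], [0, 0, 0], [0, 0, 0], [0, 0, 0]]' --claw '[0.8, 0.8, 0.8, 0.8, 0.8]'

```text
t: 5.57
eef_pos: [498.8, 86.8, 153.6]
tcp_rot: [3.141, 0.001, 2.692]
ft_force: [-0.0, 0.4, -2.2]
opening: 0.462
grip_force: 29.9
```

Request:
arm_command --delta_pos '[[0, 0, -0.02], [0, 0, -0.04], [0, 0, -0.06], [0, 0, -0.08], [0, 0, -0.1]]' --delta_rot '[[0, 0, 0], [0, 0, 0], [0, 0, 0], [0, 0, 0], [0, 0, 0]]' --claw '[0.8, 0.8, 0.8, 0.8, 0.8]'

```text
t: 5.98
eef_pos: [498.7, 86.8, 127.9]
tcp_rot: [-3.142, -0.0, 2.692]
ft_force: [1.0, 0.3, -2.4]
opening: 0.459
grip_force: 29.9
```

Request:
arm_command --delta_pos '[[0, 0, -0.005], [0, 0, -0.01], [0, 0, -0.014], [0, 0, -0.018], [0, 0, -0.022]]' --delta_rot '[[0, 0, 0], [0, 0, 0], [0, 0, 0], [0, 0, 0], [0, 0, 0]]' --claw '[0.8, 0.8, 0.8, 0.8, 0.8]'

```text
t: 6.4
eef_pos: [498.8, 86.8, 123.0]
tcp_rot: [3.141, 0.0, 2.692]
ft_force: [1.0, -0.2, -1.2]
opening: 0.461
grip_force: 29.9
```

Request:
arm_command --delta_pos '[[0, 0, -0.001], [0, 0, -0.002], [0, 0, -0.003], [0, 0, -0.004], [0, 0, -0.004]]' --delta_rot '[[0, 0, 0], [0, 0, 0], [0, 0, 0], [0, 0, 0], [0, 0, 0]]' --claw '[0.8, 0.8, 0.8, 0.8, 0.8]'

```text
t: 6.82
eef_pos: [498.7, 86.7, 122.0]
tcp_rot: [3.141, 0.0, 2.692]
ft_force: [-0.1, 1.7, -1.5]
opening: 0.46
grip_force: 29.9
```

Request:
arm_command --delta_pos '[[0, 0, -0.001], [0, 0, -0.002], [0, 0, -0.003], [0, 0, -0.004], [0, 0, -0.005]]' --delta_rot '[[0, 0, 0], [0, 0, 0], [0, 0, 0], [0, 0, 0], [0, 0, 0]]' --claw '[0.8, 0.8, 0.8, 0.8, 0.8]'

```text
t: 7.23
eef_pos: [498.7, 86.7, 120.7]
tcp_rot: [3.141, 0.0, 2.692]
ft_force: [-0.8, -0.7, 3.1]
opening: 0.458
grip_force: 30.0
```

Request:
arm_command --delta_pos '[[0, 0, -0.001], [0, 0, -0.002], [0, 0, -0.002], [0, 0, -0.002], [0, 0, -0.002]]' --delta_rot '[[0, 0, 0], [0, 0, 0], [0, 0, 0], [0, 0, 0], [0, 0, 0]]' --claw '[0.8, 0.8, 0.8, 0.8, 0.8]'

```text
t: 7.65
eef_pos: [498.9, 86.7, 120.7]
tcp_rot: [3.141, 0.001, 2.692]
ft_force: [-0.7, -1.0, 5.2]
opening: 0.461
grip_force: 30.0
```

The jar is seated on the cup floor, and the force has risen at the expected height. I'll release it and rise.

Request:
arm_command --delta_pos '[[0, 0, 0], [0, 0, 0], [0, 0, 0], [0, 0, 0], [0, 0, 0]]' --delta_rot '[[0, 0, 0], [0, 0, 0], [0, 0, 0], [0, 0, 0], [0, 0, 0]]' --claw '[0.42, 0.34, 0.3, 0.3, 0.3]'

```text
t: 8.07
eef_pos: [498.7, 86.8, 120.1]
tcp_rot: [3.142, -0.0, 2.692]
ft_force: [-0.0, 0.2, 0.3]
opening: 0.692
grip_force: 0.0
```

Request:
arm_command --delta_pos '[[0, 0, 0.03], [0, 0, 0.1], [0, 0, 0.22], [0, 0, 0.34], [0, 0, 0.42]]' --delta_rot '[[0, 0, 0], [0, 0, 0], [0, 0, 0], [0, 0, 0], [0, 0, 0]]' --claw '[0.3, 0.3, 0.3, 0.3, 0.3]'

```text
t: 8.48
eef_pos: [499.0, 86.8, 228.2]
tcp_rot: [3.14, 0.002, 2.692]
ft_force: [0.2, -0.7, 0.2]
opening: 0.701
grip_force: 0.0
```

```bash
python3 - <<'E'
from h import *
s=read_camera("scene");crop(s,340,150,130,110,6,"pics/s2.png")
s=state();print(s["joints"],s["eef_pos"])
E
```

```text
[ 4.17975725e-02  3.25328808e-01  1.84865135e+00  1.06012976e-04
  9.60807552e-01 -1.07939999e+00] [500.10429361  86.89494279 231.01848879]
```

View pics/s2.png

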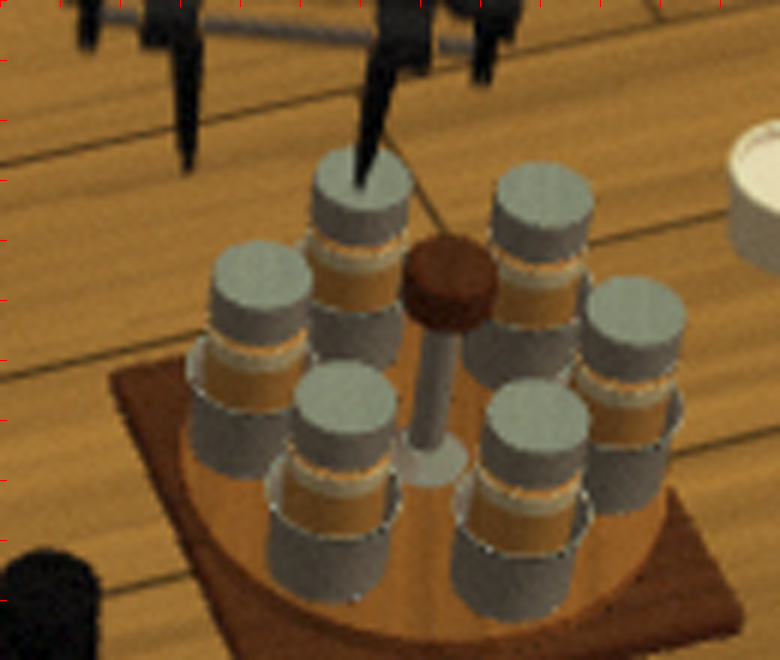

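The new jar stands upright at full depth, its cap (260,275) level with the other five, and the carousel hasn't moved. I'm going to the knob next.

Request:
arm_command --delta_pos '[[0.035, 0.072, 0], [0.07, 0.144, 0], [0.11, 0.22, 0], [0.139, 0.288, 0], [0.139, 0.288, 0]]' --delta_rot '[[0, 0, 0], [0, 0, 0], [0, 0, 0], [0, 0, 0], [0, 0, 0]]' --claw '[0.3, 0.3, 0.3, 0.3, 0.3]'

```text
t: 8.95
eef_pos: [534.3, 160.9, 225.4]
tcp_rot: [3.141, 0.0, 2.693]
ft_force: [-0.7, -0.0, -0.8]
opening: 0.698
grip_force: 0.0
```

Request:
arm_command --delta_pos '[[0, 0, 0], [0, 0, 0], [0, 0, 0], [0, 0, 0], [0, 0, 0]]' --delta_rot '[[0, 0, 0], [0, 0, 0], [0, 0, 0], [0, 0, 0], [0, 0, 0]]' --claw '[0.3, 0.3, 0.3, 0.3, 0.3]'

```text
t: 9.37
eef_pos: [533.3, 158.2, 225.4]
tcp_rot: [3.142, 0.0, 2.691]
ft_force: [-0.0, -0.2, -0.5]
opening: 0.699
grip_force: 0.0
```

Now lower to z≈151 and close on the knob.

Request:
arm_command --delta_pos '[[0, 0, -0.08], [0, 0, -0.16], [0, 0, -0.23], [0, 0, -0.28], [0, 0, -0.3]]' --delta_rot '[[0, 0, 0], [0, 0, 0], [0, 0, 0], [0, 0, 0], [0, 0, 0]]' --claw '[0.3, 0.3, 0.3, 0.3, 0.3]'

```text
t: 9.78
eef_pos: [532.8, 158.3, 148.6]
tcp_rot: [-3.14, -0.002, 2.691]
ft_force: [-0.1, -0.3, -0.3]
opening: 0.699
grip_force: 0.0
```

Request:
arm_command --delta_pos '[[0, 0, 0], [0, 0, 0], [0, 0, 0], [0, 0, 0], [0, 0, 0]]' --delta_rot '[[0, 0, 0], [0, 0, 0], [0, 0, 0], [0, 0, 0], [0, 0, 0]]' --claw '[0.4, 0.5, 0.6, 0.7, 0.8]'

```text
t: 10.2
eef_pos: [533.3, 158.2, 150.9]
tcp_rot: [-3.141, 0.001, 2.692]
ft_force: [0.7, -5.9, 6.8]
opening: 0.41
grip_force: 30.1
```

Request:
arm_command --delta_pos '[[0, 0, 0], [0, 0, 0], [0, 0, 0], [0, 0, 0], [0, 0, 0]]' --delta_rot '[[0, 0, 0], [0, 0, 0], [0, 0, 0], [0, 0, 0], [0, 0, 0]]' --claw '[0.8, 0.8, 0.8, 0.8, 0.8]'

```text
t: 10.62
eef_pos: [533.4, 158.1, 150.9]
tcp_rot: [-3.141, 0.001, 2.692]
ft_force: [-1.9, -5.3, 4.1]
opening: 0.411
grip_force: 30.0
```

Request:
arm_command --delta_pos '[[0, 0, 0], [0, 0, 0], [0, 0, 0], [0, 0, 0], [0, 0, 0]]' --delta_rot '[[0, 0, -0.02], [0, 0, -0.05], [0, 0, -0.09], [0, 0, -0.14], [0, 0, -0.19]]' --claw '[0.8, 0.8, 0.8, 0.8, 0.8]'

```text
t: 11.03
eef_pos: [533.4, 158.2, 150.9]
tcp_rot: [-3.141, 0.001, 2.39]
ft_force: [-1.6, -4.4, 3.4]
opening: 0.412
grip_force: 30.0
```

Request:
arm_command --delta_pos '[[0, 0, 0], [0, 0, 0], [0, 0, 0], [0, 0, 0], [0, 0, 0]]' --delta_rot '[[0, 0, -0.05], [0, 0, -0.1], [0, 0, -0.15], [0, 0, -0.2], [0, 0, -0.25]]' --claw '[0.8, 0.8, 0.8, 0.8, 0.8]'

```text
t: 11.45
eef_pos: [533.5, 158.2, 150.9]
tcp_rot: [3.141, 0.001, 1.997]
ft_force: [-0.6, -4.4, 2.6]
opening: 0.413
grip_force: 30.0
```

Request:
arm_command --delta_pos '[[0, 0, 0], [0, 0, 0], [0, 0, 0], [0, 0, 0], [0, 0, 0]]' --delta_rot '[[0, 0, -0.05], [0, 0, -0.1], [0, 0, -0.15], [0, 0, -0.19], [0, 0, -0.22]]' --claw '[0.8, 0.8, 0.8, 0.8, 0.8]'

```text
t: 11.87
eef_pos: [533.5, 158.2, 150.9]
tcp_rot: [3.141, 0.001, 1.652]
ft_force: [-0.5, -4.2, 3.6]
opening: 0.415
grip_force: 30.0
```

Request:
arm_command --delta_pos '[[0, 0, 0], [0, 0, 0], [0, 0, 0], [0, 0, 0], [0, 0, 0]]' --delta_rot '[[0, 0, -0.02], [0, 0, -0.035], [0, 0, -0.045], [0, 0, -0.052], [0, 0, -0.052]]' --claw '[0.8, 0.8, 0.8, 0.8, 0.8]'

```text
t: 12.28
eef_pos: [533.6, 158.2, 150.9]
tcp_rot: [3.141, 0.001, 1.573]
ft_force: [-0.2, -6.4, 5.0]
opening: 0.41
grip_force: 30.0
```

Request:
arm_command --delta_pos '[[0, 0, 0], [0, 0, 0], [0, 0, 0], [0, 0, 0], [0, 0, 0]]' --delta_rot '[[0, 0, -0.01], [0, 0, -0.016], [0, 0, -0.02], [0, 0, -0.02], [0, 0, -0.02]]' --claw '[0.8, 0.8, 0.8, 0.8, 0.8]'

```text
t: 12.7
eef_pos: [533.6, 158.3, 150.9]
tcp_rot: [3.141, 0.001, 1.542]
ft_force: [-1.3, -5.4, 4.8]
opening: 0.411
grip_force: 30.0
```

```bash
python3 - <<'E'
from h import *
s=read_camera("scene");crop(s,340,150,130,110,6,"pics/s3.png")
t=read_camera("top");crop(t,200,220,100,90,6,"pics/t3.png")
s=state();print(s["joints"],s["eef_pos"],s["tcp_rot"],s["ft_force"],s["moment"])
E
```

```text
[ 1.70004552e-01  4.94318072e-01  1.81756678e+00 -1.08108330e-03
  8.29144293e-01  1.99381149e-01] [533.56905169 158.25249872 150.93083815] [3.14088263e+00 6.70199340e-04 1.54214955e+00] [-0.68566368 -5.42077301  5.75153722] [-1.03752484  0.50708988 -0.01860403]
```

View pics/s3.png

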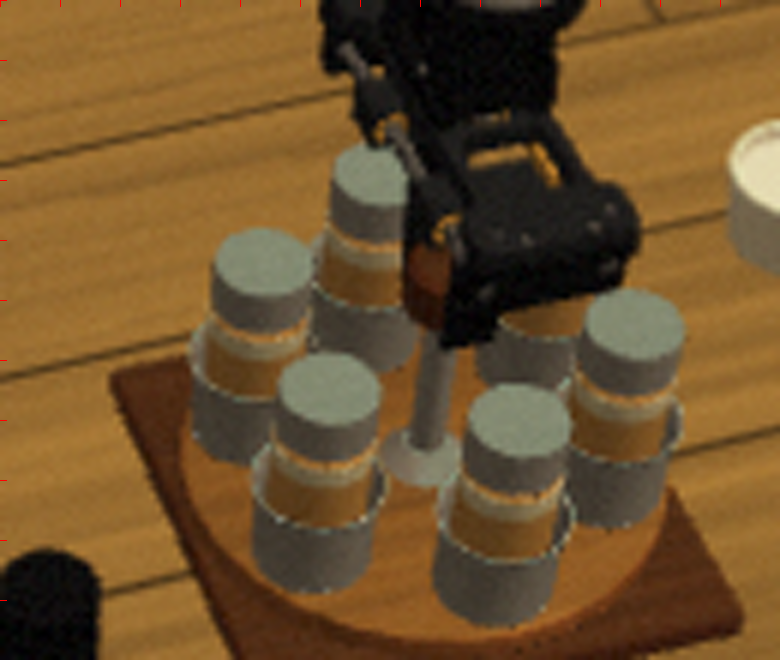

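View pics/t3.png

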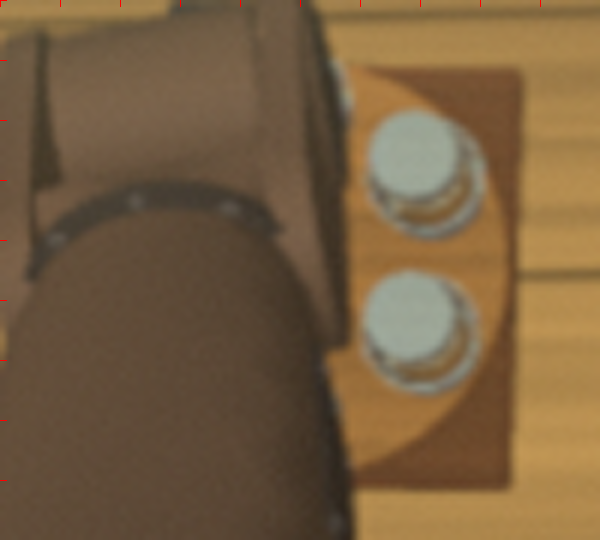

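The picture shows the caps in the scene crop at (263,262), (329,389), (518,420) and (633,324), and in the top crop at (414,154) and (408,317). The plinth's right edge runs from (522,68) to (511,488). I'll work out the turn that's left.

```bash
python3 - <<'E'
from h import *
from scipy.optimize import least_squares
S=lambda x,y:(340+(x+.5)/6-.5,150+(y+.5)/6-.5);T=lambda x,y:(200+(x+.5)/6-.5,220+(y+.5)/6-.5)
J=np.array([pix2world("scene",*S(*p),143)[:2] for p in[(263,262),(329,389),(518,420),(633,324)]])
def fit(J,k):
    def r(q): a=q[2]+np.radians(60)*np.array(k); return (J-q[:2]-80*np.c_[np.cos(a),np.sin(a)]).ravel()
    s=least_squares(r,[533,159,3.1]); return s.x[:2],np.degrees(s.x[2])%360,s.cost
print("scene",fit(J,[1,2,3,4]))
J=np.array([pix2world("top",*T(*p),143)[:2] for p in[(408,317),(414,154)]]);d=J[1]-J[0]
print("top",np.linalg.norm(d),np.degrees(np.arctan2(d[1],d[0]))+180)
e=[pix2world("top",*T(*p),22)[:2] for p in[(511,488),(522,68)]];d=e[1]-e[0];print("plinth",np.linalg.norm(d),np.degrees(np.arctan2(d[1],d[0]))+180)
# plinth by segmentation-free pose fit: corners from both views, square 224
A=np.array([pix2world("top",205+(x+.5)/5-.5,218+(y+.5)/5-.5,22)[:2] for x,y in[(63,64),(410,67),(401,417),(44,413)]])
C=np.array([pix2world("scene",295+(x+.5)/4-.5,165+(y+.5)/4-.5,22)[:2] for x,y in[(255,190),(362,431),(675,355)]])
def r(q):
    R=np.array([[np.cos(q[0]),-np.sin(q[0])],[np.sin(q[0]),np.cos(q[0])]])
    m=112*np.array([[1,1],[1,-1],[-1,-1],[-1,1]])@R.T
    return np.r_[(A-m-q[1:3]).ravel(),(C-m[[2,1,0]]-q[3:5]).ravel()]
q=least_squares(r,[0,533,159,533,159]).x;print("plinth yaw",np.degrees(q[0]),q[1:])
E
```

```text
scene (array([534.61007251, 159.56054031]), np.float64(178.37512429548417), np.float64(0.30382314092751767))
top 80.48662148838521 177.94981428054638
plinth 222.83664438928594 178.1628211137851
plinth yaw -1.891870175941571 [532.23883883 158.40460125 540.46391318 158.00321239]
```

The jar stands at 178.0–178.4° and the front is at 178.1–178.3°, so it's square. The knob is held and nothing is moving, so I'm handing the job in.

```bash
python3 -c "
from cell import *
s=state();print(s['qvel'],s['grip_force'],s['t']);print(job_done())"
```

```text
[-0.00081605  0.00022787  0.00272378  0.00018149  0.00012833  0.00224468] 30.000837876541482 12.8
the job is handed in; nothing more can be done
None
```

Job handed in at 12.8 s: jar_b is seated upright on the floor of the empty cup and turned to the front (within about 0.5° by the camera fits), and the fingers are closed on the knob, holding it still.

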